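# Unclip the slide carrier and hold it over the drip tray

## Robot

A 6-joint arm with a two-finger parallel gripper is mounted at the origin on a cart in front of the work surface, level with it; the furniture and walls round the work are solid. World frame = base frame: x ahead of the robot, y to its left, z up, the work surface at z = 0. Lengths are in m, angles in rad, forces in N, time in s.
With the tool pointing down it reaches from about 0.3 to 0.775 m from the base axis. Payload 14.6 kg.
Tool frame: the origin (TCP) lies on the mounting face of the last link; the fingertips stand 199 mm ahead of it and the grasp point (between the pads) lies 180 mm ahead of it; z points along the fingers, y is the direction in which the jaws open and shut (so a half turn about z gives the same grasp; the last joint's range is limited). The gripper opens to 94 mm and grips with 3 to 60 N. Pads are 16 mm wide; open, the fingers measure 119 mm over their backs; the gripper's body (75 mm by 177 mm) begins 78 mm behind the grasp point.
Start: joints at [1.123, 0.3, 1.521, -0, 1.321, -0.067], TCP at [0.204, 0.511, 0.405] pointing down, gripper open.
Joint ranges: [-3.03, 3.03], [-0.79, 2.21], [0.23, 2.52], [-1.04, 4.18], [0, 3.07], [-2.55, 2.55]. Speed limits (rad/s): [2.22, 2.22, 2.57, 3.14, 3.14, 3.14].

## Interface

Orientations are given as [roll, pitch, yaw] about the fixed x, y, z axes, in that order (R = Rz(yaw) Ry(pitch) Rx(roll)).
In Python, from station import sensors, vision, job gives the robot as it stands. The module is installed in compiled form; this text tells all that it offers.
- The arm moves only by the tool arm_command, never from a script. Its argument "plan" is one flat list of numbers, 5 for each row, row after row: the closure, from -1 (fully open) to 1 (shut), so that 0 is half open, then the shift along the world's x, y, z scaled (see below), then the turn about the world's z scaled (see below). A call has 1 to 20 rows; each row is the pose to reach, as a shift and turn from the pose commanded when the call began; what a row does not reach only later rows make up. The controller multiplies each number of a shift by 400 mm and each number of a turn by 120 degrees. A row lasts 1/10 s, in which the tool goes at most 50 mm and 8.59 degrees, less where a joint would pass 70% of its speed; a pose out of reach is approached as far as the arm can. A call with a number of a shift or a turn outside -1 to 1 is refused whole. A call with a gripper value outside its range is refused whole. The fingers move at their own pace and stop on an object; "newtons" is the grip in N (left out, the last holds). Time passes only in rows, so rows that repeat a pose let the fingers close. It gives the time, the measured TCP pose, the force and the opening at its end, in the units of the state.
- sensors.get_obs(): the state, without advancing time (a new reading comes with each control period).
- vision.camera(name): name is "scene" or "top"; returns the picture (420x560x3 uint8, blue, green, red); there is no depth.
- vision.camera_params(name): a dict with "intrinsics" (3x3 intrinsics, pixels), "rvec" (rotation vector, rad) and "tvec" (3), from world to camera coordinates, as OpenCV has them. Camera axes: x right, y down, z forward; pixel columns grow to the right and rows downward; lengths in m; the calibration is good to about 2 mm. A picture is of the moment at which its call begins. camera_params takes no time and is no camera call.
- job.hand_in(): hands the job in, once; it reports no verdict.
Trained networks look in the newest picture that a camera, given by its name, has taken for a name from the list of things; names that differ only in an ending like _2 or _b are one class to them, and where a whole thing is asked for, a point or a joint stands for the part that bears it (a point fixed in the world has none). Each returns a list of dicts, best first, with "confidence" (0 to 1); they miss things now and then, are a little off and sometimes report something else, mostly with a low value. They report only what shows in the picture. A call takes as long as a camera call. They do not tell look-alikes from the thing itself.
- vision.search_frame(name, camera): "at" ([row, column] in pixels, amid what is visible of it).
- vision.silhouettes(name, camera): "mask" (420x560 bool, what is visible of it) and "at" ([row, column] in pixels, amid what is visible of it).
- vision.pinpoint(name, camera): "at" ([row, column] in pixels: a listed point, or the origin of a listed thing).
The state is a dict: "time_s": time; "qpos": joint angles; "joint_vel": joint speeds; "tau": joint torques, N m; "ee_pos": TCP position; "eef_rot": TCP orientation; "force": force on the tool from outside, world axes, zero at the start; "moment": the same for the moment, N m; "grip_width": finger opening in m.
Only numpy, scipy, OpenCV 4.12 (cv2) and the standard library are available. Lean on these libraries where they do the work, as an engineer would, in place of code of your own. Each camera call takes 0.05 s, during which the arm holds its last target.

## Task

Take the microscope slide carrier out of its washing tank: pinch its two side catches together so that their hooks come free of the tank, then lift it straight out and keep it level. Bring it over the middle of the drip tray, its long side parallel to the tray's long side, and finish while still holding it there by the pinched catches, still and level, a few centimetres to a hand's breadth above the tray and touching nothing else. Leave the bottle, the glass dish and the tape roll where they are.

Things in the scene. Friction and masses are not known exactly. Their poses are not given: they have to be found in the camera images.
- carrier_mid (a point): middle of the loose white slide carrier, half-way up (41 mm above its underside). x = its long side (84 mm), y = the pinching line through its two thumb tabs (basket 67 mm wide), z = up. About 0.2 kg. Two end plates, glass slides, a spine 46 mm above the underside with a low block up to 54.5 mm in the middle; the tabs, one on each long side, rise to 82 mm
- carrier_bottom (a point): middle of the carrier's underside, same axes; seated, it lies 4 mm above the worktop in the middle of the tank, with 2.5 mm play on every side
- catch_l_tab (a point): point on the outer face of the thumb tab on the carrier's +y side, 70 mm above the carrier's underside, 25.5 mm from the carrier's middle plane when released. The tab is an upright plate 22 mm wide (along x) and 4 mm thick; its top edge is 12 mm above this point, and it stands free of the tank down to 28 mm below this point
- catch_r_tab (a point): the same on the carrier's -y side
- catch_l (a joint): inward travel of the +y catch: 0 = released (hook under the tank's lip), 0.008 m = fully in, against its stop; free of the lip above about 0.006. Its spring pushes out with 3 N at 0, 7 N at 0.008. Over the outer faces of both tabs: 51 mm released, 35 mm fully pinched. At its stops the carrier hangs firmly from the pinched tabs
- catch_r (a joint): inward travel of the -y catch, likewise
- carrier: the carrier as a whole (origin at the middle of its underside)
- tank: grey washing tank, fixed to the worktop: an open box 97 mm long (x) and 80 mm wide (y) on a 125 x 112 mm foot, rim 42 mm high, well floor 4 mm above the worktop; origin at the middle of its underside, z up. On each long side a lip 36 mm long, top 46 mm above the worktop, holds the carrier's hook down; the tabs stand out above the lips from 46 to 86 mm above the worktop
- tray: shallow steel drip tray, fixed to the worktop, 170 mm long (x), 130 mm wide (y), rim 18 mm high; origin at the middle of its underside, z up
- stain_bottle: bystander: small dropper bottle with black cap, 34 mm across, 85 mm high, loose, origin under its middle
- dish: bystander: clear flat round dish, 91 mm across, 16 mm high, loose, origin under its middle
- tape: bystander: roll of masking tape lying flat, 104 mm across, 25 mm high, loose, origin under its middle
There are look-alikes about, which are no part of the job. What is shaped like the carrier but black is not meant.

How it is judged:
On the way, in this order (a step that is already met when the one before it is completed fails the run):
1. both catches are pinched in while the carrier still sits in the tank (value of joint each of catch_l, catch_r above 0.006 m and z of carrier_bottom in the frame of tank below 0.012 m), for 0.1 s.
2. the carrier is lifted clear of the tank, held by its pinched catches (value of joint each of catch_l, catch_r above 0.006 m and height (world z) of carrier_bottom above 0.048 m and contact force between carrier and tank below 0.1 N), for 0.1 s.
At the end, for the whole second after the job is handed in: Carrier still in the fingers, each catch pinched over 6 mm with over 3 N, level within 0.2 rad, within 30 mm and 0.26 rad of the tray's middle and long side, underside 30 to 200 mm above the worktop, under 0.03 m/s, touching neither tray nor tank; bottle, dish, tape moved under 30 mm (horizontal distance between carrier_bottom and tray below 0.03 m and angle between the x axis of carrier and the x axis of tray, either way round below 0.26 rad and angle between carrier's own z axis and vertical below 0.2 rad and height (world z) of carrier_bottom between 0.03 and 0.2 m and value of joint each of catch_l, catch_r above 0.006 m and contact force between each of catch_l, catch_r and the fingers above 3 N and contact force between carrier and tray below 0.1 N and contact force between carrier and tank below 0.1 N and linear speed of carrier below 0.03 m/s and distance of each of stain_bottle, dish, tape from where it was at the start of the episode below 0.03 m); the arm keeps its last pose, push and grip.
It fails at once if the carrier is tipped over by more than 0.5 rad (angle between carrier's own z axis and vertical above 0.5 rad).
It fails at once if a bystander is knocked away or over (distance of any of stain_bottle, dish, tape from where it was at the start of the episode above 0.03 m or angle between stain_bottle's own z axis and vertical above 0.5 rad).
It also fails if it takes over 40 s, if anything falls off the work surface, if the arm or the gripper's body presses on something with over 40 N, if the wrist force passes 120 N, or if a joint passes its speed limit or range.

## Working session

There is one attempt and no reset: what is moved stays moved. The work goes in short steps, Python scripts to look and compute and a tool call to move; the robot and the scene stay as the last step left them, time stands still between calls to the robot, and variables do not carry over. Pictures are saved under pics/ and viewed, and the job is handed in when it is done.

Besides the shell and the picture viewer there is one more tool, called in YAML: its name, and indented under it one key for each argument. arm_command: Moves the arm, as the interface text tells. Its arguments: {"type":"object","properties":{"plan":{"type":"array"},"newtons":{"type":"number"}},"required":["plan"]}

```bash
mkdir -p pics
python3 - <<'E'
from station import sensors, vision, job
import cv2
print(sensors.get_obs())
for c in ("scene","top"):
    im=vision.camera(c); cv2.imwrite(f"pics/{c}0.png",im); p=vision.camera_params(c); print(p)
    for n in ("carrier_mid","catch_l_tab","catch_r_tab","tank","tray","stain_bottle","dish","tape"):
        print(c,n,[(d["confidence"],[round(float(v),1) for v in d["at"]]) for d in vision.pinpoint(n,c)])
E
```

```text
{'time_s': 0.0, 'qpos': array([ 1.12340416e+00,  3.00470007e-01,  1.52157539e+00, -7.28473578e-06,
        1.32069178e+00, -6.65768933e-02]), 'joint_vel': array([ 9.94156223e-04,  7.34770539e-04,  2.78208948e-06, -9.51861747e-05,
       -6.83893645e-04, -7.88421291e-04]), 'tau': array([-3.84825780e-04, -5.31809235e+01, -3.52741134e+01,  7.08858669e-02,
        2.44285382e-02, -1.56794345e-04]), 'ee_pos': array([0.20440052, 0.51057441, 0.4040892 ]), 'eef_rot': array([-3.14045019e+00, -6.91024198e-05,  2.76077915e+00]), 'force': array([-0.23043903, -0.53096683,  0.44858939]), 'moment': array([ 0.02974742, -0.02067277, -0.01024862]), 'grip_width': 0.09438577882459429}
{'intrinsics': array([[390.62637488,   0.        , 274.93555869],
       [  0.        , 390.62637488, 207.49899174],
       [  0.        ,   0.        ,   1.        ]]), 'rvec': array([ 2.08023251, -1.15167578,  0.49017027]), 'tvec': array([-0.32839876,  0.34818285,  0.78512617])}
scene carrier_mid [(0.85, [216.4, 183.6]), (0.83, [181.5, 222.0]), (0.72, [169.7, 177.6]), (0.62, [156.3, 241.2])]
scene catch_l_tab [(0.6, [156
[... 556 characters left out ...]
       ,   1.        ]]), 'rvec': array([ 2.17208021, -2.12934578,  0.11757248]), 'tvec': array([-0.05239282,  0.5669955 ,  1.19369862])}
top carrier_mid [(0.93, [159.3, 209.7]), (0.9, [268.0, 217.0]), (0.89, [212.7, 215.0]), (0.72, [212.6, 166.4]), (0.69, [211.0, 224.1])]
top catch_l_tab [(0.62, [164.1, 207.4]), (0.51, [256.3, 217.2]), (0.39, [206.2, 207.0]), (0.39, [203.8, 160.3])]
top catch_r_tab [(0.64, [219.5, 165.3]), (0.53, [148.6, 203.9]), (0.53, [276.6, 216.3]), (0.38, [212.1, 228.0]), (0.26, [212.2, 223.1])]
top tank [(0.75, [209.7, 221.5])]
top tray [(0.74, [236.0, 330.1])]
top stain_bottle [(0.5, [169.7, 284.7])]
top dish [(0.55, [262.7, 396.9])]
top tape [(0.69, [211.5, 391.5])]
```

View pics/scene0.png

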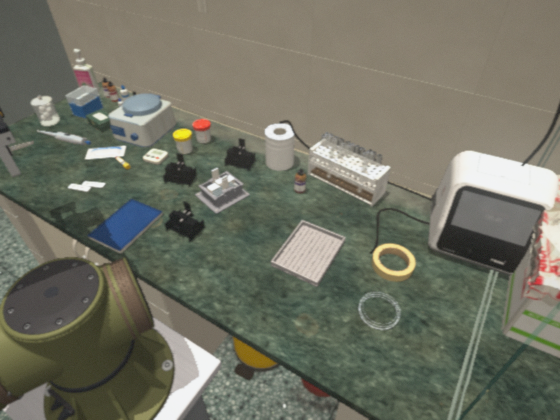

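View pics/top0.png

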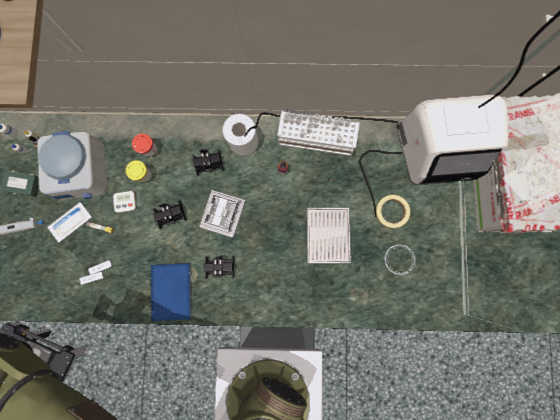

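Run:
```python
import cv2
a=cv2.imread("pics/scene0.png")[120:260,130:290]; b=cv2.imread("pics/top0.png")[130:300,130:290]
cv2.imwrite("pics/ca.png",cv2.resize(a,None,fx=4,fy=4,interpolation=cv2.INTER_CUBIC))
cv2.imwrite("pics/cb.png",cv2.resize(b,None,fx=3.5,fy=3.5,interpolation=cv2.INTER_CUBIC))
```

```text
(no output)
```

View pics/ca.png

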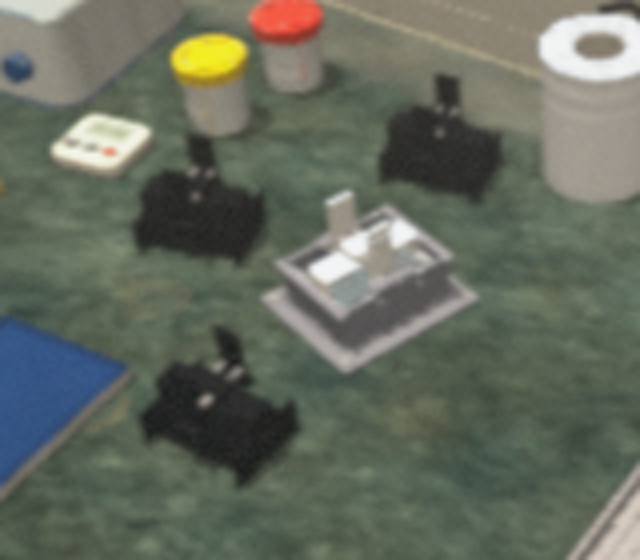

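View pics/cb.png

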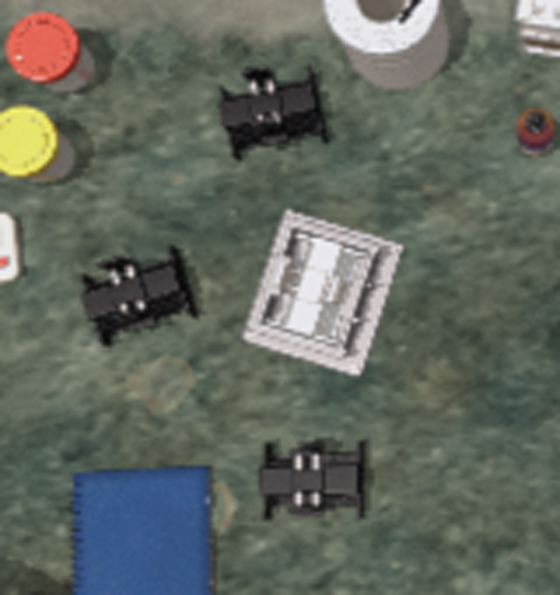

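The candidates are white at top (row 212, col 222), and black at (159,209), (213,168) and (268,219). Only the white one sits in the grey tank, and the crop confirms it as the one meant. Next I'll fit its pose by model.

```bash
cat > h.py <<'E'
from station import sensors, vision, job
import cv2, numpy as np
from scipy.optimize import minimize
def P(c):
    p=vision.camera_params(c); return p
def proj(p,X): return cv2.projectPoints(np.float64(X),p["rvec"],p["tvec"],p["intrinsics"],None)[0][:,0]
def ray(p,rc,z):
    R=cv2.Rodrigues(p["rvec"])[0]; K=p["intrinsics"]; t=p["tvec"]
    d=R.T@np.linalg.solve(K,[rc[1],rc[0],1.]); o=-R.T@t; return o+d*(z-o[2])/d[2]
def box(a,b,z0,z1): return [[sx*a/2,sy*b/2,z] for sx in(-1,1) for sy in(-1,1) for z in(z0,z1)]
def place(pts,q):
    c,s=np.cos(q[2]),np.sin(q[2]); pts=np.array(pts)
    return np.c_[q[0]+c*pts[:,0]-s*pts[:,1],q[1]+s*pts[:,0]+c*pts[:,1],pts[:,2]]
def render(p,parts,q,S=4):
    m=np.zeros((420*S,560*S),np.uint8)
    for b in parts:
        h=cv2.convexHull(np.float32((proj(p,place(b,q))+.5)*S-.5)); cv2.fillConvexPoly(m,np.int32(np.round(h*16)),1,shift=4)
    return cv2.resize(m.astype(np.float32),(560,420),interpolation=cv2.INTER_AREA)
def fit(ps,masks,parts,q0):
    def f(q): return sum(np.abs(render(p,parts,q)-m).sum() for p,m in zip(ps,masks))
    best=None
    for d in (-.15,0,.15):
        sx=np.array([q0]*4)+[0,0,d]; sx=sx+np.array([[0,0,0],[.01,0,0],[0,.01,0],[0,0,.1]])
        r=minimize(f,sx[0],method="Nelder-Mead",options=dict(initial_simplex=sx,xatol=1e-4,fatol=.1))
        if best is None or r.fun<best.fun: best=r
    return best
E
python3 - <<'E'
from h import *
ps={c:P(c) for c in("scene","top")}
for c in ps: vision.camera(c)
M={}
for n in ("tank","carrier","tray","stain_bottle","dish","tape"):
    for c in ps:
        r=vision.silhouettes(n,c); 
        M[n,c]=r
        print(n,c,[(d["confidence"],[round(float(v)) for v in d["at"]],int(d["mask"].sum())) for d in r])
import pickle; pickle.dump(M,open("M.pkl","wb"))
for n,z,at in (("tank",0,(209.7,221.5)),("tray",0,(236,330)),("stain_bottle",0,(169.7,284.7)),("dish",0,(262.7,396.9)),("tape",0,(211.5,391.5))): print(n,ray(ps["top"],at,z).round(4))
for n,z,at in (("tank",0,(195.6,218.8)),("tray",0,(254.3,307.4)),("stain_bottle",0,(190.4,301.6)),("dish",0,(312.3,378.2)),("tape",0,(265.7,389.3))): print(n,ray(ps["scene"],at,z).round(4))
E
```

```text
tank scene [(0.89, [196, 219], 916)]
tank top [(0.76, [214, 228], 982)]
carrier scene [(0.69, [174, 181], 659), (0.66, [156, 238], 583), (0.59, [225, 186], 791), (0.56, [186, 218], 408)]
carrier top [(0.96, [207, 221], 466), (0.93, [268, 220], 522), (0.74, [163, 207], 482), (0.69, [216, 165], 584)]
tray scene [(0.67, [255, 308], 2792)]
tray top [(0.81, [235, 330], 2277), (0.52, [205, 398], 507)]
stain_bottle scene [(0.79, [184, 301], 213), (0.17, [183, 219], 420)]
stain_bottle top []
dish scene [(0.54, [320, 369], 152)]
dish top [(0.19, [212, 220], 471)]
tape scene [(0.55, [271, 390], 894)]
tape top [(0.57, [209, 400], 379)]
tank [0.5741 0.1617 0.    ]
tray [ 0.4976 -0.182   0.    ]
stain_bottle [ 0.707  -0.0358  0.    ]
dish [ 0.419  -0.3895  0.    ]
tape [ 0.5786 -0.3747  0.    ]
tank [0.5581 0.1663 0.    ]
tray [ 0.497  -0.1753  0.    ]
stain_bottle [ 0.7124 -0.0366 -0.    ]
dish [ 0.4315 -0.3958  0.    ]
tape [ 0.5739 -0.3699 -0.    ]
```

Run:
```python
from h import *
import pickle; M=pickle.load(open("M.pkl","rb"))
ps={c:P(c) for c in("scene","top")}
def off(b,dx,dy): return [[x+dx,y+dy,z] for x,y,z in b]
tabs=[off(box(.022,.004,.04,.086),0,s*.0235) for s in(1,-1)]
T=[box(.125,.112,0,.004),box(.097,.080,0,.042)]
res={}
for name,parts,q0 in(("tank",T+tabs,[.567,.163,-.3]),("tray",[box(.17,.13,0,.018)],[.497,-.178,0.03])):
    for cs in(("scene","top"),("scene",),("top",)):
        ms=[]
        for c in cs:
            m=M[name,c][0]["mask"].copy()
            if name=="tank":
                for d in M["carrier",c]:
                    if np.hypot(*(np.array(d["at"])-M["tank",c][0]["at"]))<20: m|=d["mask"]
            ms.append(m.astype(np.float32))
        if name=="tray" : q0s=[q0[:2]+[q0[2]+k] for k in (0,np.pi/2)]
        else: q0s=[q0[:2]+[q0[2]+k] for k in (0,np.pi/2)]
        for q in q0s:
            r=fit([ps[c] for c in cs],ms,parts,q); print(name,cs,r.x.round(4),round(r.fun,1),[m.sum() for m in ms])
            if len(cs)==2 and (name not in res or r.fun<res[name].fun): res[name]=r
ims=[]
for c,(x0,y0,w,h) in(("scene",(170,150,100,75)),("top",(180,180,100,75))):
    im=cv2.imread(f"pics/{c}0.png"); S=6
    o=cv2.resize(im[y0:y0+h,x0:x0+w],None,fx=S,fy=S,interpolation=cv2.INTER_CUBIC)
    for b in T+tabs:
        hh=cv2.convexHull(np.float32((proj(ps[c],place(b,res["tank"].x))+.5-[x0,y0])*S))
        cv2.polylines(o,[np.int32(hh)],True,(0,0,255),1)
    cv2.imwrite(f"pics/ov_{c}.png",o)
```

```text
tank ('scene', 'top') [ 0.564   0.1607 -0.2849] 201.4 [np.float32(1306.0), np.float32(1403.0)]
tank ('scene', 'top') [0.5638 0.1609 1.4117] 543.2 [np.float32(1306.0), np.float32(1403.0)]
tank ('scene',) [ 0.5665  0.1624 -0.2962] 86.9 [np.float32(1306.0)]
tank ('scene',) [0.5648 0.164  1.4579] 231.6 [np.float32(1306.0)]
tank ('top',) [ 0.5632  0.1598 -0.278 ] 83.4 [np.float32(1403.0)]
tank ('top',) [0.563  0.1585 1.3932] 286.8 [np.float32(1403.0)]
tray ('scene', 'top') [ 0.5013 -0.1742  0.0368] 196.7 [np.float32(2792.0), np.float32(2277.0)]
tray ('scene', 'top') [ 0.5015 -0.1741  1.9907] 1959.7 [np.float32(2792.0), np.float32(2277.0)]
tray ('scene',) [ 0.5024 -0.1734  0.0418] 82.9 [np.float32(2792.0)]
tray ('scene',) [ 0.5013 -0.1736  1.9499] 1037.8 [np.float32(2792.0)]
tray ('top',) [ 0.5005 -0.1755  0.0366] 88.9 [np.float32(2277.0)]
tray ('top',) [ 0.5005 -0.1755  3.179 ] 89.4 [np.float32(2277.0)]
```

View pics/ov_scene.png

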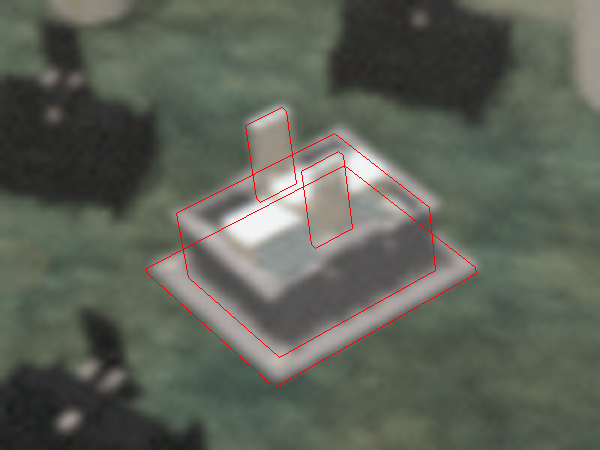

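View pics/ov_top.png

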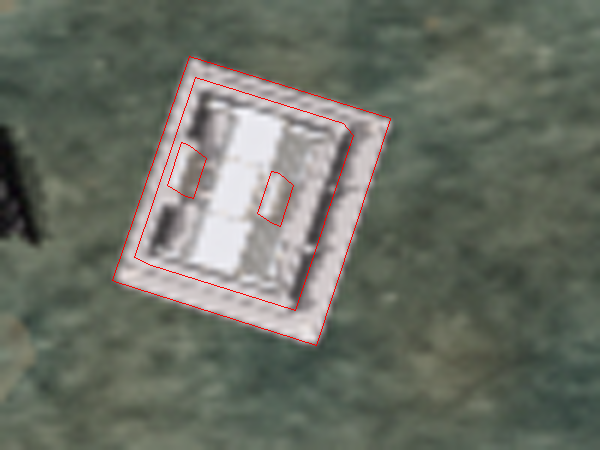

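The fit overlays match the pictures: the tank and carrier are at (0.565, 0.161) with yaw -0.288, and the tray is at (0.501, -0.174) with yaw 0.037. Moving above the carrier now.

arm_command:
  plan: [-1,0.9,-0.874,0,0.0443,-1,0.9,-0.874,0,0.0443,-1,0.9,-0.874,0,0.0443,-1,0.9,-0.874,0,0.0443,-1,0.9,-0.874,0,0.0443,-1,0.9,-0.874,0,0.0443,-1,0.9,-0.874,0,0.0443,-1,0.9,-0.874,0,0.0443,-1,0.9,-0.874,0,0.0443,-1,0.9,-0.874,0,0.0443,-1,0.9,-0.874,0,0.0443,-1,0.9,-0.874,0,0.0443,-1,0.9,-0.874,0,0.0443,-1,0.9,-0.874,0,0.0443,-1,0.9,-0.874,0,0.0443,-1,0.9,-0.874,0,0.0443]
  newtons: 30

```text
time_s: 3.2
ee_pos: [0.564, 0.1616, 0.4049]
eef_rot: [3.141, 0.0, 2.855]
force: [0.2, 0.1, -0.0]
grip_width: 0.0942
```

arm_command:
  plan: [-1,0.002,0,-0.2,0,-1,0.002,0,-0.3,0,-1,0.002,0,-0.35,0,-1,0.002,0,-0.375,0,-1,0.002,0,-0.375,0,-1,0.002,0,-0.375,0]

```text
time_s: 3.8
ee_pos: [0.5657, 0.1612, 0.2569]
eef_rot: [3.14, 0.003, 2.854]
force: [0.3, 0.1, 0.6]
grip_width: 0.0943
```

Run:
```python
from h import *
print(sensors.get_obs()["ee_pos"],sensors.get_obs()["eef_rot"])
a=vision.camera("scene")[110:260,140:300]
b=vision.camera("top")[130:280,130:290]
cv2.imwrite("pics/a1.png",cv2.resize(np.hstack([a,b]),None,fx=2.5,fy=2.5,interpolation=cv2.INTER_CUBIC))
```

```text
[0.56573439 0.16124243 0.25687843] [3.14018220e+00 2.51681117e-03 2.85376932e+00]
```

View pics/a1.png

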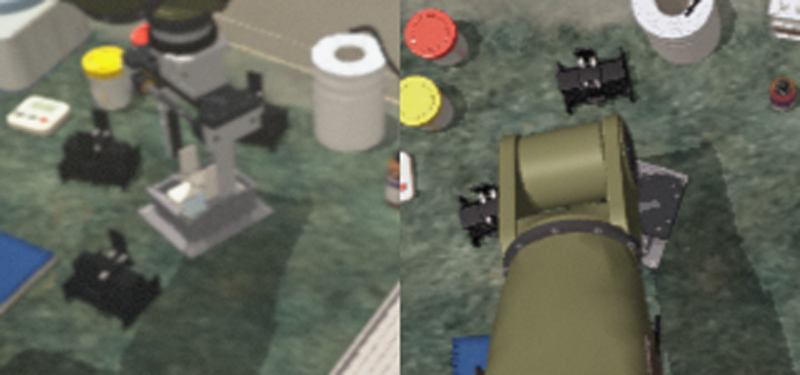

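The scene view (left half) shows the open fingers straddling the two white tabs at about (185,165) in the picture, with both tabs between them. Closing.

arm_command:
  plan: [1,0,0,0,0,1,0,0,0,0,1,0,0,0,0,1,0,0,0,0,1,0,0,0,0,1,0,0,0,0,1,0,0,0,0,1,0,0,0,0,1,0,0,0,0,1,0,0,0,0,1,0,0,0,0,1,0,0,0,0]
  newtons: 30

```text
time_s: 5.1
ee_pos: [0.5653, 0.161, 0.2551]
eef_rot: [3.141, 0.001, 2.854]
force: [-1.1, -0.4, 5.4]
grip_width: 0.0319
```

Run:
```python
from h import *
o=sensors.get_obs();print(o["force"],o["moment"],o["grip_width"])
a=vision.camera("scene")[140:225,165:275]
cv2.imwrite("pics/a2.png",cv2.resize(a,None,fx=7,fy=7,interpolation=cv2.INTER_CUBIC))
```

```text
[-1.11875742 -0.36105797  5.38162649] [-0.12997301  0.26981615  0.06302013] 0.03187533174446363
```

View pics/a2.png

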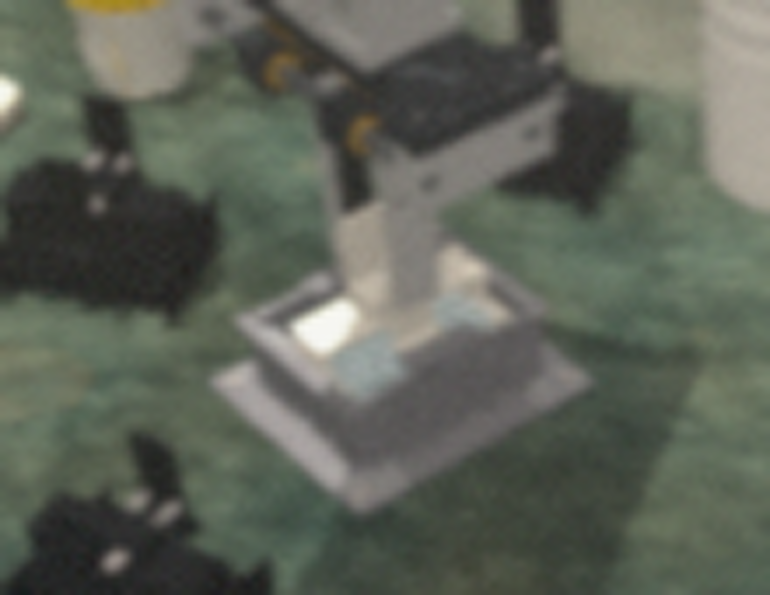

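The crop shows both tabs pinched squarely between the fingers, with the carrier still seated in the tank. Lifting straight up.

arm_command:
  plan: [1,0,0,0.01,0,1,0,0,0.02,0,1,0,0,0.035,0,1,0,0,0.05,0,1,0,0,0.07,0,1,0,0,0.09,0,1,0,0,0.11,0,1,0,0,0.14,0,1,0,0,0.17,0,1,0,0,0.2,0,1,0,0,0.23,0,1,0,0,0.25,0,1,0,0,0.25,0,1,0,0,0.25,0,1,0,0,0.25,0]

```text
time_s: 6.65
ee_pos: [0.5651, 0.161, 0.354]
eef_rot: [-3.141, -0.001, 2.854]
force: [0.5, 0.5, -1.1]
grip_width: 0.0319
```

Run:
```python
from h import *
o=sensors.get_obs();print(o["force"],o["moment"],o["grip_width"])
a=vision.camera("scene")[90:220,150:310]
cv2.imwrite("pics/a3.png",cv2.resize(a,None,fx=4.5,fy=4.5,interpolation=cv2.INTER_CUBIC))
```

```text
[ 0.47723639  0.54191596 -1.10434735] [-0.02118847  0.0159047   0.03191249] 0.03186128426900062
```

View pics/a3.png

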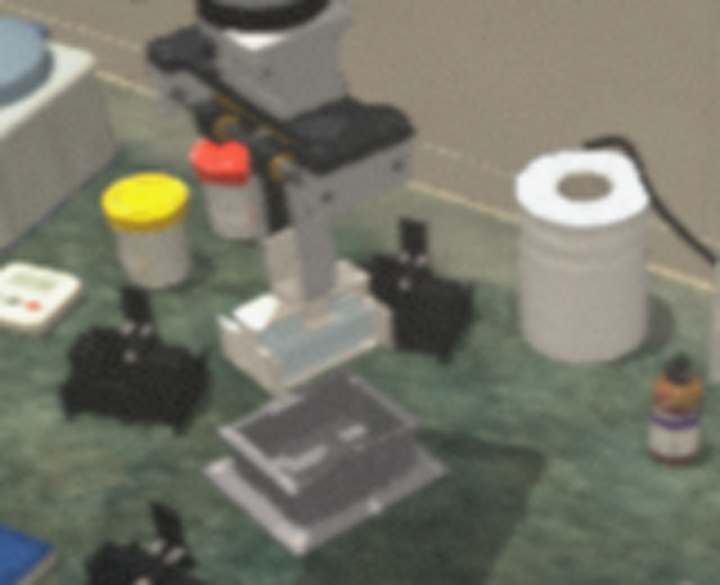

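The carrier hangs level and clear above the empty tank. Carrying it to the tray.

arm_command:
  plan: [1,-0.005,-0.03,0,0.005,1,-0.015,-0.08,0,0.015,1,-0.028,-0.145,0,0.027,1,-0.042,-0.22,0,0.04,1,-0.057,-0.3,0,0.055,1,-0.073,-0.38,0,0.07,1,-0.088,-0.46,0,0.085,1,-0.103,-0.54,0,0.1,1,-0.118,-0.62,0,0.115,1,-0.132,-0.69,0,0.128,1,-0.143,-0.75,0,0.139,1,-0.152,-0.8,0,0.147,1,-0.158,-0.825,0,0.153,1,-0.16,-0.838,0,0.155,1,-0.16,-0.838,-0.015,0.155,1,-0.16,-0.838,-0.035,0.155,1,-0.16,-0.838,-0.05,0.155,1,-0.16,-0.838,-0.06,0.155,1,-0.16,-0.838,-0.06,0.155,1,-0.16,-0.838,-0.06,0.155]

```text
time_s: 8.7
ee_pos: [0.5013, -0.174, 0.3307]
eef_rot: [-3.142, 0.0, -3.105]
force: [0.5, 0.3, -1.5]
grip_width: 0.0316
```

arm_command:
  plan: [1,0,0,0,0,1,0,0,0,0,1,0,0,0,0,1,0,0,0,0,1,0,0,0,0]

```text
time_s: 9.2
ee_pos: [0.5012, -0.1742, 0.3307]
eef_rot: [-3.142, 0.0, -3.105]
force: [-0.2, -0.0, -1.7]
grip_width: 0.0318
```

Run:
```python
from h import *
o=sensors.get_obs();print(o["force"],o["ee_pos"],o["eef_rot"],o["grip_width"],abs(o["joint_vel"]).max())
a=vision.camera("scene")[120:340,210:430];b=vision.camera("top")[120:340,230:450]
cv2.imwrite("pics/a4.png",cv2.resize(np.hstack([a,b]),None,fx=1.8,fy=1.8,interpolation=cv2.INTER_CUBIC))
for c in("scene","top"):
  for n in ("carrier_bottom","stain_bottle","dish","tape"):
    print(c,n,[(d["confidence"],ray(P(c),d["at"],.08 if n[0]=="c" else 0).round(3)) for d in vision.pinpoint(n,c)])
```

```text
[-1.50639108e-01 -1.42548424e-03 -1.73183201e+00] [ 0.50120937 -0.17421208  0.33069211] [-3.14155800e+00  3.59424097e-05 -3.10497831e+00] 0.03180608284827084 0.002148373203669568
scene carrier_bottom [(0.96, array([ 0.515, -0.168,  0.08 ])), (0.9, array([0.657, 0.14 , 0.08 ])), (0.8, array([0.352, 0.092, 0.08 ])), (0.64, array([0.487, 0.236, 0.08 ]))]
scene stain_bottle [(0.57, array([ 0.699, -0.038,  0.   ]))]
scene dish [(0.65, array([ 0.437, -0.388,  0.   ]))]
scene tape [(0.88, array([ 0.584, -0.376,  0.   ]))]
top carrier_bottom [(0.98, array([0.394, 0.153, 0.08 ])), (0.92, array([0.542, 0.294, 0.08 ])), (0.64, array([0.703, 0.19 , 0.08 ])), (0.49, array([ 0.504, -0.178,  0.08 ]))]
top stain_bottle [(0.52, array([ 0.716, -0.038,  0.   ]))]
top dish [(0.49, array([ 0.425, -0.387,  0.   ]))]
top tape [(0.66, array([ 0.574, -0.37 ,  0.   ])), (0.17, array([ 0.518, -0.178,  0.   ]))]
```

View pics/a4.png

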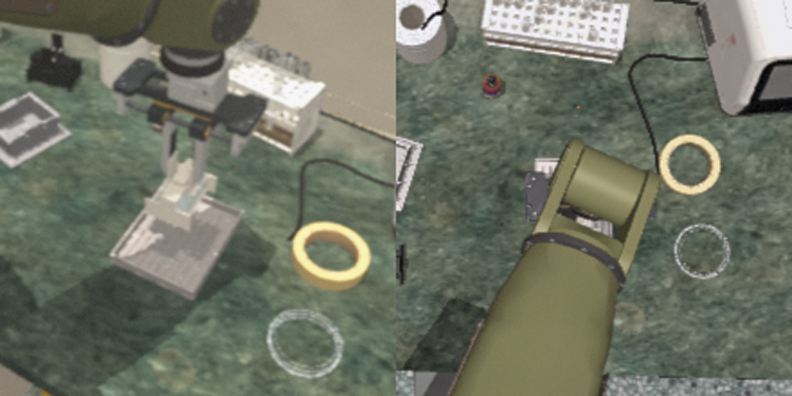

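The picture shows the carrier level above the middle of the tray and aligned with it. The tape and dish are untouched on the right, and the bottle hasn't moved. Handing in.

```bash
python3 -c "
from station import job
print(job.hand_in())"
```

```text
the job is handed in; nothing more can be done
None
```

I pinched the white carrier's two catches at 30 N, lifted it straight out of the tank and carried it to the drip tray. I handed the job in at about 10 s with the arm still holding it there. No verdict was reported.

**Position:** The gripper was at (0.501, -0.174) and turned to 0.037 rad, which matches the fitted tray middle and long side. The carrier's underside is about 80 mm above the worktop, worked out from how far the arm rose. The carrier looked level in the last picture, the arm was still, and the wrist carried about 1.7 N, which fits a carrier of about 0.2 kg.

**Bystanders:** The bottle, dish and tape were found within about 15 mm of their first positions. That is about the scatter of the detections, and the pictures show them untouched.

**Checks that disagreed or were indirect:**
- **Finger opening:** It read 31.9 mm, not the 35 mm given for fully pinched tabs. I put this down to give in the fingers or an offset in the reading. It stayed steady throughout.
- **Catch travel:** I could not measure this directly. I inferred it from the hooks coming free without resistance.
- **Carrier position:** The networks put the carrier's underside between 5 and 15 mm from the tray's middle, depending on the camera. The limit is 30 mm.

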